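Fit the drawer divider and put the nail tin away

TASK

Take the plywood divider off its sloping stand and slide it upright into the groove across the open drawer until it sits on the drawer floor. Then set the square tin of nails upright in the front compartment, between the divider and the drawer front, and push the drawer fully home. Leave the tub, the can and the pliers where they are.

Things in the scene. Friction and masses are not known exactly. Their poses are not given: they have to be found in the camera images.
- divider: Plywood panel, 8 thick (its x), 110 wide (its y), 70 mm high (its z), long edges rounded; either way round fits. Origin at its centre. At the start it leans in the stand, its top edge 35 degrees from vertical towards the stand's -x; bare on both faces over its middle 90 mm from 16 mm above its lower edge, props under its ends.
- stand: Fixed wooden stand, base 120 x 130 x 12 mm. Its trough, 12 mm wide, 16 mm deep, floor 55 mm above the table, leans 35 degrees from upright towards the stand's -x; the divider comes out along its own z. Origin at the centre of its underside; z up, y along the trough. Props under the panel's ends begin 47 mm from its middle.
- tin: Open square steel tin filled with nails, 50 x 50 mm and 45 mm high, walls 3 mm, 140 g. Origin at the centre of its underside, z up.
- chest: Fixed grey one-drawer chest, 215 deep (x) x 150 wide (y) x 110 mm high. Origin at the centre of its underside; its open front faces its own -x. With the drawer home, the drawer front stands 15 mm out from the chest.
- drawer (a joint): How far the drawer stands open, m: 0 = home against its stop, up to 0.17 out along the chest's -x. It stays where it is left; it takes about 3 N to slide.
- groove (a point): Centre of the groove on the drawer's inner floor (20 mm above the table); moves with the drawer; x to its back, y across, z up. At each side wall (114 mm apart) two ribs, 10 mm deep, leave a slot 11 mm wide up to 40 mm above the floor, flaring to 23 mm at 50 mm. Side walls are 52 mm high; the seated panel stands 18 mm above them. The back compartment is 115 mm long.
- bay (a point): Centre of the front compartment's floor, 42.5 mm before the groove (-x), moving with the drawer. Clear space between drawer front and seated panel: 77 mm (x) by 114 mm (y). The drawer front is 15 mm thick, inner face 38.5 mm before this point, top 77 mm above the drawer's floor.
- pull (a point): Middle of the steel bar handle, 80 mm long across (y), about 10 mm thick, 35 mm before the drawer front's outer face and 60 mm above the table; moves with the drawer.
- tub: Bystander: round white tub of loose nails, 100 mm across, 70 mm high; origin at the centre of its underside.
- can: Bystander: round can 68 mm across, 85 mm high; origin at the centre of its underside.
- pliers: Bystander: pliers with blue handles lying flat, about 150 mm long, 16 mm high; origin near the pivot, handles to its -x.
Things that resemble listed ones, but are neither listed nor needed, are in the scene too. There is more than one size of the divider; the one meant has the size given above. Of the things shaped like the tin, the steel one is meant.

How it is judged:
By the outcome, as a careful person would: the job done as asked, in the order asked, and still so for the second after the job is handed in, with the robot touching nothing.
It also fails if it takes over 72 s, if anything falls off the work surface, if the arm or the gripper's body presses on something with over 40 N, if the wrist force passes 120 N, or if a joint passes its speed limit or range.

ROBOT

A 6-joint arm with a two-finger parallel gripper is mounted at the origin on the work surface. World frame = base frame: x ahead of the robot, y to its left, z up, the work surface at z = 0. Lengths are in m, angles in rad, forces in N, time in s.
With the tool pointing down it reaches from about 0.375 to 0.9 m from the base axis. Payload 3.1 kg.
Tool frame: the origin (TCP) lies midway between the tips of the shut fingers; the grasp point (between the pads) lies 19 mm behind it; z points along the fingers, y is the line along which they close (so a half turn about z gives the same grasp; the last joint's range is limited). The gripper opens to 87 mm and grips with 3 to 60 N. Pads are 19 mm wide; open, the fingers measure 117 mm over their backs; the gripper's body (75 mm by 190 mm) begins 51 mm behind the grasp point.
Start: joints at [-0.178, 0.527, 1.433, -0, 1.181, -0.178], TCP at [0.625, 0, 0.223] pointing down, gripper open.
Joint ranges: [-3.08, 3.08], [-0.75, 2.2], [0.22, 2.44], [-1.43, 4.57], [0, 2.65], [-2.85, 2.85]. Speed limits (rad/s): [2.79, 2.79, 3.14, 3.14, 3.14, 3.14].

INTERFACE

Orientations are given as a unit quaternion [x, y, z, w].
In Python, from rig import robot gives the robot as it stands.
- The arm moves only by the shell command python3 -m jog 'ROWS' [FORCE]. ROWS is a JSON object of lists of equal length, an entry for each row: "dp": the shift along the tool's x, y, z in mm, a list of three; "delta_rot": the turn, a rotation vector about the tool's x, y, z in rad, a list of three; "gripper": the opening, from -1 (shut) to 1 (fully open). A call has 1 to 12 rows; each row is the pose to reach, as a shift and turn from the pose commanded when the call began, along the tool's axes at that moment; what a row does not reach only later rows make up. A row lasts 1/10 s, in which the tool goes at most 50 mm and 8.59 degrees, less where a joint would pass 70% of its speed; a pose out of reach is approached as far as the arm can. A call with a gripper value outside its range is refused whole. The fingers move at their own pace and stop on an object; FORCE is the grip in N (left out, the last holds). Time passes only in rows, so rows that repeat a pose let the fingers close. It gives the time, the measured TCP pose, the force, the opening and the grip force at its end, in the units of the state.
- robot.get_obs(): the state, without advancing time (a new reading comes with each control period).
- robot.camera(name): name is "scene" or "side" or "wrist"; returns the picture (384x512x3 uint8, red, green, blue); there is no depth.
- robot.camera_model(name): a dict with "fx", "fy", "cx", "cy" (pixels), "xyz" and "orientation" of the camera in the world; the wrist camera has in their place "T_tool_cam" (4x4, takes a point from camera to tool coordinates, whose origin is the TCP and whose axes are the flange's). Camera axes: x right, y down, z forward; pixel columns grow to the right and rows downward; lengths in m; the calibration is good to about 2 mm. A picture is of the moment at which its call begins: read the wrist's pose just before it. camera_model takes no time and is no camera call.
- robot.hand_in(): hands the job in; it is judged then, once.
Trained networks look in the newest picture that a camera, given by its name, has taken for a name from the list of things; names that differ only in an ending like _2 or _b are one class to them, and where a whole thing is asked for, a point or a joint stands for the part that bears it (a point fixed in the world has none). Each returns a list of dicts, best first, with "score" (0 to 1); they miss things now and then, are a little off and sometimes report something else, mostly with a low value. They report only what shows in the picture. A call takes as long as a camera call. They do not tell look-alikes from the thing itself.
- robot.search_frame(name, camera): "rect" ([left, top, right, bottom] in pixels, round what is visible of it).
The state is a dict: "time": time; "q": joint angles; "joint_velocities": joint speeds; "joint_torque": joint torques, N m; "position": TCP position; "tool_rot": TCP orientation; "ft_force": force on the tool from outside, world axes, zero at the start; "moment": the same for the moment, N m; "grip_width": finger opening in m; "grip_force": force on a finger pad.
Only numpy, scipy, OpenCV 4.12 (cv2) and the standard library are available. Lean on these libraries where they do the work, as an engineer would, in place of code of your own. Each camera call takes 0.05 s, during which the arm holds its last target. There are 200 camera calls.

## Working session

There is one attempt and no reset: what is moved stays moved. The work goes in short steps, Python scripts to look and compute and a shell command to move; the robot and the scene stay as the last step left them, time stands still between calls to the robot, and variables do not carry over. Pictures are saved under pics/ and viewed, at most 10 in all, crops included, and the job is handed in when it is done.

```bash
mkdir -p pics; ls
python3 - <<'E'
from rig import robot
import cv2,numpy as np
for c in ["scene","side","wrist"]:
    im=robot.camera(c); cv2.imwrite(f"pics/{c}0.png",im[:,:,::-1])
    m=robot.camera_model(c); print(c,{k:np.round(v,4).tolist() for k,v in m.items()})
    if c!="wrist":
      for n in ["divider","stand","tin","chest","drawer","pull","tub","can","pliers"]:
        print(n,[(round(d["score"],2),np.round(d["rect"]).tolist()) for d in robot.search_frame(n,c)[:4]])
o=robot.get_obs();print(o)
a=cv2.imread("pics/scene0.png");b=cv2.imread("pics/side0.png")
E
```

```text
pics
scene {'fx': 440.3045, 'fy': 440.3045, 'cx': 257.6797, 'cy': 183.3818, 'xyz': [1.0749, 0.6785, 0.7338], 'orientation': [0.2733, 0.8522, -0.4214, -0.1467]}
divider [(0.67, [200.0, 268.0, 253.0, 332.0]), (0.65, [360.0, 213.0, 433.0, 257.0]), (0.56, [333.0, 219.0, 386.0, 278.0])]
stand [(0.93, [315.0, 244.0, 396.0, 308.0]), (0.32, [254.0, 162.0, 305.0, 170.0])]
tin [(0.65, [204.0, 139.0, 221.0, 160.0])]
chest [(0.96, [132.0, 152.0, 300.0, 257.0]), (0.26, [228.0, 150.0, 302.0, 223.0])]
drawer [(0.62, [225.0, 149.0, 302.0, 221.0])]
pull [(0.78, [227.0, 151.0, 298.0, 222.0])]
tub [(0.68, [305.0, 302.0, 358.0, 369.0])]
can [(0.62, [136.0, 125.0, 158.0, 160.0])]
pliers []
side {'fx': 369.167, 'fy': 369.167, 'cx': 254.7137, 'cy': 191.059, 'xyz': [0.1507, -0.5813, 0.8162], 'orientation': [0.8842, -0.2777, 0.1132, -0.3582]}
divider [(0.8, [260.0, 136.0, 291.0, 166.0]), (0.64, [182.0, 128.0, 209.0, 156.0]), (0.61, [121.0, 173.0, 176.0, 206.0])]
stand [(0.57, [177.0, 134.0, 221.0, 176.0])]
tin [(0.73, [330.0, 308.0, 358.0, 339.0]), (0.58, [298.0, 272.0, 329.0, 305.0])]
chest [(0.76, [216.0, 
[... 502 characters left out ...]
05, 'q': array([-1.78467451e-01,  5.27521624e-01,  1.43270558e+00,  1.49741885e-05,
        1.18139082e+00, -1.78523846e-01]), 'joint_velocities': array([ 0.0003896 ,  0.00089127, -0.0003703 ,  0.00066128,  0.0028037 ,
       -0.00096469]), 'joint_torque': array([ 4.34044864e-05, -4.40023434e+01, -1.76989657e+01,  6.34811749e-02,
        5.04606217e-02,  7.18591139e-06]), 'position': array([6.24976646e-01, 5.83194788e-05, 2.22533318e-01]), 'tool_rot': array([ 7.07088852e-01,  7.07124710e-01, -1.54430187e-06, -1.43690736e-05]), 'ft_force': array([-0.63570965, -0.11164828,  0.76580087]), 'moment': array([0.01055625, 0.01741403, 0.02206687]), 'grip_force': 0.0, 'grip_width': 0.0869921022049061}
```

View pics/scene0.png

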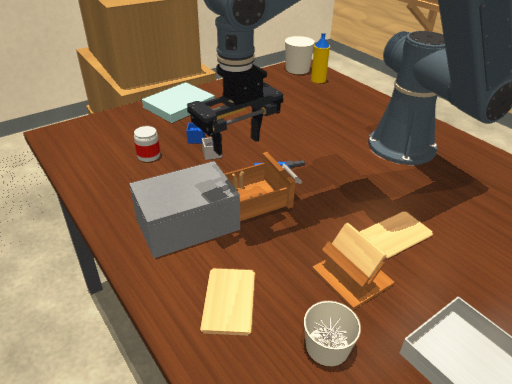

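View pics/side0.png

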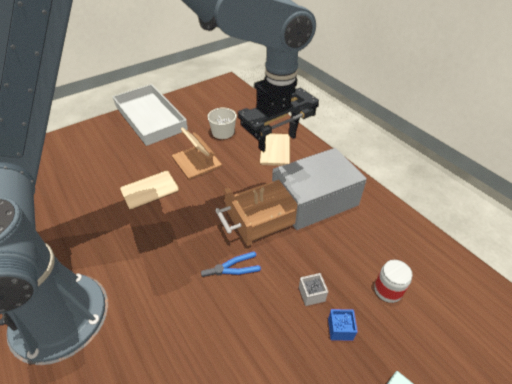

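Scene view: the steel tin is at side (314,290) and the blue look-alike at (343,324). The drawer is open at side (260,210). The leaning divider is at scene (358,252), with spare panels lying flat at (395,237) and (229,300). Next come a helper file and coarse positions.

```bash
cat > h.py <<'E'
from rig import robot
import numpy as np, cv2
from scipy.spatial.transform import Rotation as R
def cam(name):
    """K, camera-to-world rotation, camera position"""
    m=robot.camera_model(name); K=(m["fx"],m["fy"],m["cx"],m["cy"])
    if "xyz" in m: return K,R.from_quat(m["orientation"]).as_matrix(),np.array(m["xyz"])
    o=robot.get_obs(); T=np.array(m["T_tool_cam"]); Rt=R.from_quat(o["tool_rot"]).as_matrix()
    return K,Rt@T[:3,:3],Rt@T[:3,3]+o["position"]
def ray(c,uv):
    K,Rc,p=c; d=Rc@np.array([(uv[0]-K[2])/K[0],(uv[1]-K[3])/K[1],1]); return p,d/np.linalg.norm(d)
def onz(c,uv,z):
    p,d=ray(c,uv); return p+d*(z-p[2])/d[2]
def tri(*obs):
    A=np.zeros((3,3));b=np.zeros(3);rs=[ray(*o) for o in obs]
    for p,d in rs: M=np.eye(3)-np.outer(d,d);A+=M;b+=M@p
    x=np.linalg.solve(A,b); return x,max(np.linalg.norm((np.eye(3)-np.outer(d,d))@(x-p)) for p,d in rs)
def proj(c,X):
    K,Rc,p=c; q=(np.atleast_2d(X)-p)@Rc; return np.c_[K[0]*q[:,0]/q[:,2]+K[2],K[1]*q[:,1]/q[:,2]+K[3]]
def rows(Pt,Rt=None):
    """shift (mm) and rotvec in the tool axes from the measured pose to TCP Pt (Rt)"""
    o=robot.get_obs();R0=R.from_quat(o["tool_rot"])
    d=R0.inv().apply(np.array(Pt)-o["position"])*1000
    return np.round(d,1),(np.round((R0.inv()*Rt).as_rotvec(),4) if Rt is not None else None)
E
python3 - <<'E'
from h import *
s,d=cam("scene"),cam("side")
np.set_printoptions(precision=3,suppress=True)
print("tin top",onz(d,(313,283),.045),"blue",onz(d,(343,318),.045))
print("stand base",onz(s,(352,285),.012),onz(d,(197,162),.012))
print("chest top corners side",[onz(d,p,.11) for p in [(273,167),(334,152),(363,184),(302,201)]])
print("chest top scene",[onz(s,p,.11) for p in [(132,183),(215,165),(239,196),(150,222)]])
print("tub",onz(s,(331,315),.07),onz(d,(222,116),.07),"can",onz(d,(396,270),.085),"pliers",onz(d,(233,266),.01))
print("pull",onz(d,(229,220),.06),"front top",[onz(d,p,.097) for p in [(226,191),(248,233)]])
im=cv2.imread("pics/side0.png")[120:270,170:370]; im2=cv2.imread("pics/scene0.png")[150:310,220:440]
A=cv2.resize(im,(800,600),interpolation=3)
B=cv2.resize(im2,(800,582),interpolation=3)
cv2.imwrite("pics/a.png",A);cv2.imwrite("pics/b.png",B)
E
```

```text
tin top [ 0.52  -0.293  0.045] blue [ 0.517 -0.395  0.045]
stand base [0.545 0.312 0.012] [0.518 0.275 0.012]
chest top corners side [array([0.641, 0.029, 0.11 ]), array([ 0.829, -0.022,  0.11 ]), array([ 0.8  , -0.166,  0.11 ]), array([ 0.624, -0.12 ,  0.11 ])]
chest top scene [array([ 0.818, -0.151,  0.11 ]), array([ 0.62 , -0.104,  0.11 ]), array([0.64 , 0.031, 0.11 ]), array([ 0.842, -0.003,  0.11 ])]
tub [0.669 0.368 0.07 ] [0.681 0.378 0.07 ] can [ 0.679 -0.391  0.085] pliers [ 0.402 -0.127  0.01 ]
pull [ 0.454 -0.029  0.06 ] front top [array([0.487, 0.035, 0.097]), array([ 0.455, -0.117,  0.097])]
```

View pics/a.png

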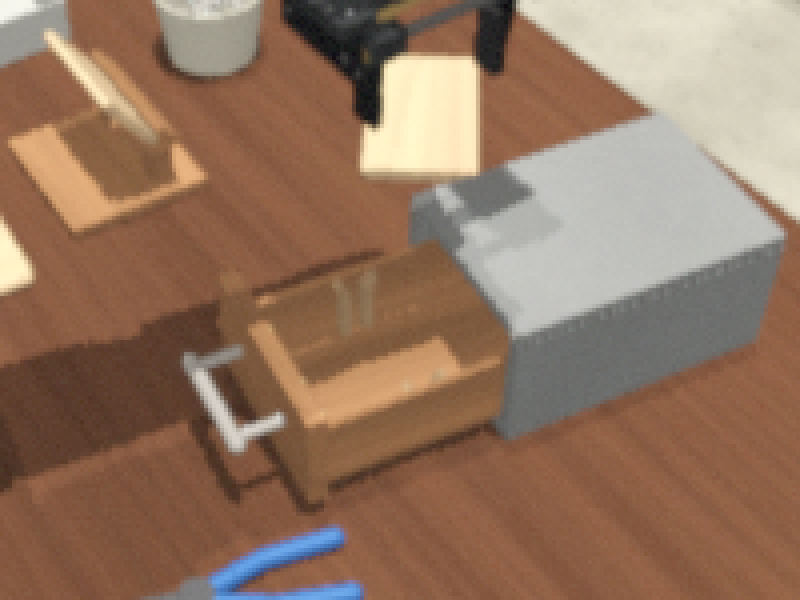

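View pics/b.png

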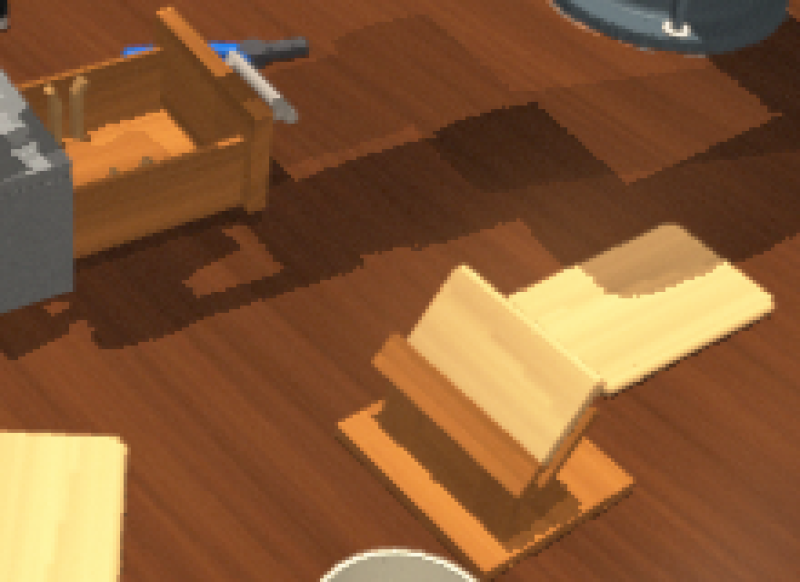

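Scene crop b shows the divider's top edge from (460,266) to (605,385), about scene (346,223)–(386,256). Side crop a shows the drawer ribs at (350,300) and the handle at (213,400). I'll take close wrist views from two places each.

```bash
cat > snap.py <<'E'
import sys,pickle
from h import *
n=sys.argv[1]; c=cam("wrist"); im=robot.camera("wrist")
cv2.imwrite(f"pics/{n}.png",im[:,:,::-1]); pickle.dump(c,open(f"pics/{n}.pkl","wb"))
for k in sys.argv[2:]: print(n,k,[(round(d["score"],2),np.round(d["rect"]).tolist()) for d in robot.search_frame(k,"wrist")[:3]])
E
python3 -m jog '{"dp":[[-20,-85,-27],[-20,-85,-27],[-20,-85,-27],[-20,-85,-27],[-20,-85,-27]],"delta_rot":[[0,0,0],[0,0,0],[0,0,0],[0,0,0],[0,0,0]],"gripper":[1,1,1,1,1]}'
python3 snap.py w1 drawer
python3 -m jog '{"dp":[[-80,-20,0],[-80,-20,0],[-80,-20,0],[-80,-20,0],[-80,-20,0]],"delta_rot":[[0,0,0],[0,0,0],[0,0,0],[0,0,0],[0,0,0]],"gripper":[1,1,1,1,1]}'
python3 snap.py w2 drawer
python3 -m jog '{"dp":[[-180,0,0],[-180,0,0],[-180,0,0],[-180,0,0],[-180,0,0],[-180,0,0],[-180,0,0]],"delta_rot":[[0,0,0],[0,0,0],[0,0,0],[0,0,0],[0,0,0],[0,0,0],[0,0,0]],"gripper":[1,1,1,1,1,1,1]}'
python3 snap.py w3 tin
python3 -m jog '{"dp":[[70,0,0],[70,0,0],[70,0,0],[70,0,0],[70,0,0]],"delta_rot":[[0,0,0],[0,0,0],[0,0,0],[0,0,0],[0,0,0]],"gripper":[1,1,1,1,1]}'
python3 snap.py w4 tin
python3 -m jog '{"dp":[[480,0,0],[480,0,0],[480,0,0],[480,0,0],[480,0,0],[480,0,0],[480,0,0],[480,0,0],[480,0,0],[480,0,0],[480,0,0],[480,0,0]],"delta_rot":[[0,0,0],[0,0,0],[0,0,0],[0,0,0],[0,0,0],[0,0,0],[0,0,0],[0,0,0],[0,0,0],[0,0,0],[0,0,0],[0,0,0]],"gripper":[1,1,1,1,1,1,1,1,1,1,1,1]}'
python3 snap.py w5 divider stand
python3 -m jog '{"dp":[[80,40,0],[80,40,0],[80,40,0],[80,40,0],[80,40,0]],"delta_rot":[[0,0,0],[0,0,0],[0,0,0],[0,0,0],[0,0,0]],"gripper":[1,1,1,1,1]}'
python3 snap.py w6 divider stand
python3 - <<'E'
import cv2,numpy as np
L=[cv2.imread(f"pics/w{i}.png") for i in (1,2,5,6)]
cv2.imwrite("pics/m1.png",np.vstack([np.hstack([cv2.resize(x,(400,300),interpolation=cv2.INTER_AREA) for x in L[i:i+2]]) for i in (0,2)]))
E
```

```text
time: 1.55
position: [0.5412, -0.0201, 0.2498]
tool_rot: [0.707, 0.707, 0.001, 0.001]
ft_force: [-0.3, 0.4, 0.8]
grip_width: 0.087
grip_force: 0.0
w1 drawer [(0.63, [160.0, 116.0, 339.0, 244.0])]
time: 2.15
position: [0.5204, -0.0992, 0.2492]
tool_rot: [0.707, 0.707, 0.0, -0.0]
ft_force: [-0.2, 0.2, -0.8]
grip_width: 0.0872
grip_force: 0.0
w2 drawer [(0.78, [172.0, 31.0, 367.0, 182.0]), (0.48, [105.0, 162.0, 215.0, 215.0])]
time: 2.95
position: [0.52, -0.278, 0.2493]
tool_rot: [0.706, 0.708, 0.0, -0.001]
ft_force: [-0.4, 0.5, -0.8]
grip_width: 0.0873
grip_force: 0.0
w3 tin [(0.78, [227.0, 156.0, 276.0, 207.0]), (0.76, [225.0, 224.0, 273.0, 265.0])]
time: 3.55
position: [0.5205, -0.2106, 0.2499]
tool_rot: [0.707, 0.707, -0.0, 0.001]
ft_force: [-0.4, 0.1, 0.5]
grip_width: 0.0871
grip_force: 0.0
w4 tin [(0.79, [227.0, 202.0, 277.0, 255.0]), (0.67, [222.0, 288.0, 273.0, 319.0])]
time: 4.85
position: [0.5202, 0.2698, 0.2492]
tool_rot: [0.707, 0.707, -0.0, 0.0]
ft_force: [0.1, -0.1, 0.6]
grip_width: 0.0873
grip_force: 0.0
w5 divider [(0.88, [61.0, 131.0, 180.0, 212.0]), (0.69, [370.0, 158.0, 494.0, 265.0]), (0.66, [236.0, 106.0, 279.0, 214.0])]
w5 stand [(0.92, [208.0, 95.0, 304.0, 209.0]), (0.51, [230.0, 309.0, 348.0, 318.0])]
time: 5.5
position: [0.5596, 0.3482, 0.2493]
tool_rot: [0.708, 0.707, -0.001, -0.0]
ft_force: [0.8, -0.5, -0.5]
grip_width: 0.0872
grip_force: 0.0
w6 divider [(0.69, [373.0, 212.0, 440.0, 262.0]), (0.68, [204.0, 175.0, 241.0, 264.0]), (0.62, [44.0, 188.0, 159.0, 259.0])]
w6 stand [(0.91, [180.0, 155.0, 272.0, 264.0])]
```

View pics/m1.png

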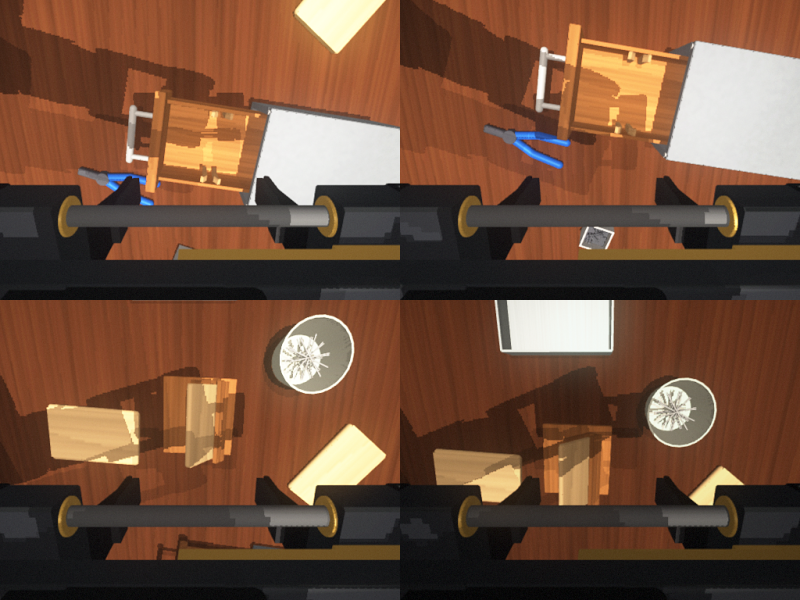

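The wrist views show the drawer at w1 (160–339, 116–244), and its floor and ribs are visible. The stand and leaning panel are at w5 (208–304, 95–209), nearly square to world x. The tin is rotated. Enlarged crops will let me pick points.

Run:
```python
import cv2,numpy as np
def c(n,x,y,w,h,W,H): return cv2.resize(cv2.imread(f"pics/{n}.png")[y:y+h,x:x+w],(W,H),interpolation=cv2.INTER_CUBIC)
r1=np.hstack([c("w1",155,105,200,150,400,300),c("w2",165,25,200,150,400,300)])
r2=np.hstack([c("w5",205,93,100,125,240,300),c("w6",178,150,100,125,240,300),c("w3",215,145,80,75,320,300)])
cv2.imwrite("pics/m2.png",np.vstack([r1,r2]))
```

```text
(no output)
```

View pics/m2.png

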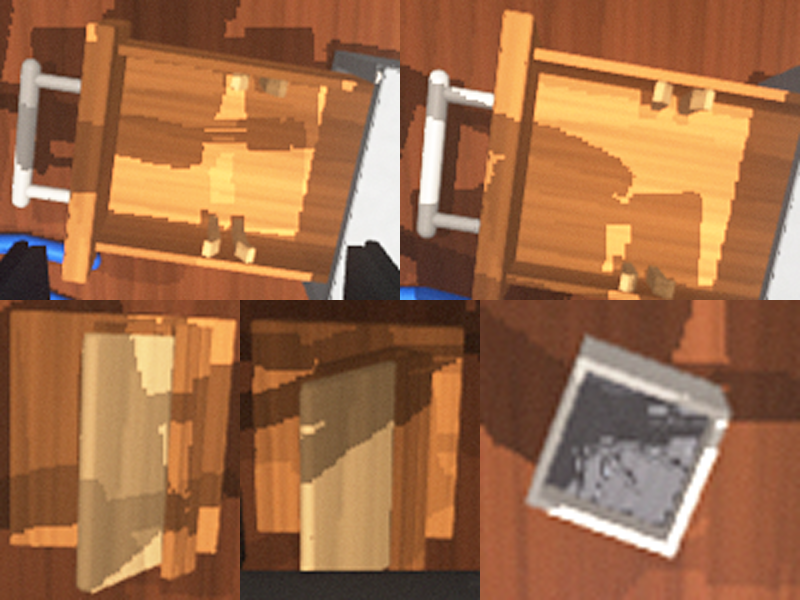

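Crops give the following points:
- **Drawer front:** top outer corners at w1 crop (88,22) and (65,278).
- **Handle:** (31,60)–(21,205).
- **Slot:** midpoints at (253,84) and (227,247).
- **Panel:** top edge in the w5 crop from (83,35) to (78,290).
- **Tin:** rim corners clear in w3.

Fitting poses next.

```bash
cat > fit.py <<'E'
from h import *
import pickle
from scipy.optimize import least_squares
np.set_printoptions(precision=4,suppress=True)
C={f"w{i}":pickle.load(open(f"pics/w{i}.pkl","rb")) for i in range(1,7)}
C["scene"]=cam("scene");C["side"]=cam("side")
def fit(obs,x0,model):
    f=lambda p:np.concatenate([(proj(C[c],model(p,k))[0]-uv)/(1 if c[0]=="w" else 1) for c,uv,k in obs])
    r=least_squares(f,x0,loss="soft_l1"); e=f(r.x).reshape(-1,2)
    for o,q in zip(obs,e): print(o[0],np.round(o[2],3),np.round(q,1))
    return r.x
def pl(p,k): # planar pose p=(x,y,yaw)
    c,s=np.cos(p[2]),np.sin(p[2]); return np.array([p[0]+c*k[0]-s*k[1],p[1]+s*k[0]+c*k[1],k[2]])
a=lambda X,Y:(155+X/2,105+Y/2); b=lambda X,Y:(165+(X-400)/2,25+Y/2)
dr=lambda p,k:pl(p[:3],np.array([k[0],k[1]*(p[3] if k[3]==1 else 1),k[2]]))
g=fit([("w1",a(88,22),(-.096,1,.097,1)),("w1",a(65,278),(-.096,-1,.097,1)),("w2",b(505,10),(-.096,1,.097,1)),
 ("w1",a(31,60),(-.131,.042,.06,0)),("w1",a(21,205),(-.131,-.042,.06,0)),("w2",b(438,72),(-.131,.042,.06,0)),("w2",b(427,236),(-.131,-.042,.06,0)),
 ("w1",a(253,84),(0,.052,.067,0)),("w1",a(227,247),(0,-.052,.067,0)),("w2",b(682,97),(0,.052,.067,0)),("w2",b(643,278),(0,-.052,.067,0))],[.56,-.05,-.16,.07],dr)
print("groove",g,np.degrees(g[2]))
print("tri groove ends",tri((C["w1"],a(253,84)),(C["w2"],b(682,97))),tri((C["w1"],a(227,247)),(C["w2"],b(643,278))))
print("tri pull",tri((C["w1"],a(26,132)),(C["w2"],b(432.5,154)),(C["side"],(170+213/4,120+400/4))))
a=lambda X,Y:(205+X/2.4,93+Y/2.4); b=lambda X,Y:(178+X/2.4,150+Y/2.4)
sn,cs=np.sin(np.radians(35)),np.cos(np.radians(35))
T=lambda y:(-sn*.07-cs*.004,y,.055+cs*.07-sn*.004)
st=fit([("w5",a(10,12),(-.06,.065,.012)),("w5",a(237,20),(.06,.065,.012)),("w5",a(10,245),(-.06,-.065,.012)),("w6",b(10,20),(-.06,.065,.012)),("w6",b(223,30),(.06,.065,.012)),("w6",b(18,233),(-.06,-.065,.012))],[.52,.28,0],pl)
print("stand from base",st,np.degrees(st[2]))
pn=fit([("w5",a(83,35),T(.055)),("w5",a(78,290),T(-.055)),("w6",b(62,80),T(.055)),("scene",(346.5,223.2),T(-.055)),("scene",(386.4,255.9),T(.055))],[.52,.28,0],pl)
print("stand from panel",pn,np.degrees(pn[2]))
print("tri panel top",tri((C["w5"],a(83,35)),(C["w6"],b(62,80)),(C["scene"],(386.4,255.9))),tri((C["w5"],a(78,290)),(C["scene"],(346.5,223.2))))
a=lambda X,Y:(215+(X-480)/4,145+(Y-300)/4)
h=.025
tn=fit([("w3",a(578,360),(-h,h,.045)),("w3",a(725,412),(h,h,.045)),("w3",a(675,555),(h,-h,.045)),("w3",a(530,503),(-h,-h,.045))],[.52,-.29,-.3],pl)
print("tin",tn,np.degrees(tn[2]))
print("tin tri",tri((C["w3"],a(627,457)),(C["side"],(313.5,284))))
E
python3 fit.py
```

```text
w1 [-0.096  1.     0.097  1.   ] [-0.9  0.2]
w1 [-0.096 -1.     0.097  1.   ] [-2.5 -0.1]
w2 [-0.096  1.     0.097  1.   ] [-1.3 -0.3]
w1 [-0.131  0.042  0.06   0.   ] [0.2 1.7]
w1 [-0.131 -0.042  0.06   0.   ] [-0.1 -2.7]
w2 [-0.131  0.042  0.06   0.   ] [0.7 1.8]
w2 [-0.131 -0.042  0.06   0.   ] [-0.5 -2.7]
w1 [0.    0.052 0.067 0.   ] [ 2.7 -0.5]
w1 [ 0.    -0.052  0.067  0.   ] [0.3 1.1]
w2 [0.    0.052 0.067 0.   ] [ 0.3 -0.9]
w2 [ 0.    -0.052  0.067  0.   ] [1.5 3.1]
groove [ 0.569  -0.0395 -0.156   0.072 ] -8.936962833536862
tri groove ends (array([0.5751, 0.0112, 0.0688]), np.float64(0.0014001967818254883)) (array([ 0.5591, -0.086 ,  0.0743]), np.float64(0.0009625325349210125))
tri pull (array([ 0.4403, -0.0187,  0.0597]), np.float64(0.001811048909168719))
w5 [-0.06   0.065  0.012] [-0.1 -0.5]
w5 [0.06  0.065 0.012] [-0.2 -0. ]
w5 [-0.06  -0.065  0.012] [0.1 0.6]
w6 [-0.06   0.065  0.012] [0.1 0.6]
w6 [0.06  0.065 0.012] [ 0.7 -0.4]
w6 [-0.06  -0.065  0.012] [-0.5 -0.1]
stand from base [ 0.5217  0.2893 -0.0381] -2.183467673731664
w5 [-0.043  0.055  0.11 ] [ 0.5 -1.4]
w5 [-0.043 -0.055  0.11 ] [ 0.2 -0.4]
w6 [-0.043  0.055  0.11 ] [-0.6  1.5]
scene [-0.043 -0.055  0.11 ] [ 0.2 -0.4]
scene [-0.043  0.055  0.11 ] [-0.6 -1.2]
stand from panel [ 0.5489  0.2898 -0.0349] -1.9990326201833497
tri panel top (array([0.5067, 0.3463, 0.1063]), np.float64(0.0014404870118946908)) (array([0.5032, 0.2354, 0.1082]), np.float64(0.00020862605636545777))
w3 [-0.025  0.025  0.045] [-0.1 -0.3]
w3 [0.025 0.025 0.045] [ 1.1 -0.1]
w3 [ 0.025 -0.025  0.045] [-0.1 -0.1]
w3 [-0.025 -0.025  0.045] [-0.7  0.6]
tin [ 0.5181 -0.2965 -0.3359] -19.247780394886412
tin tri (array([ 0.5182, -0.2957,  0.0464]), np.float64(0.00021333194294428687))
```

Measurements are consistent: the tin top is at 46 mm, the handle at 60 mm, and the panel is 111 mm long. Next, the divider grasp.

```bash
cat > t1.py <<'E'
from h import *
t=np.radians(35);yaw=R.from_euler("z",-.036)
u=np.array([-np.sin(t),0,np.cos(t)])
b=np.array([.5489,.2898,.055])
ctr=b+yaw.apply(u*.035); uw=yaw.apply(u)
zt=-u; xt=np.array([0,1,0]); Rt=yaw*R.from_matrix(np.c_[xt,np.cross(zt,xt),zt])
print(ctr, rows(ctr+.085*uw,Rt), rows(ctr,Rt))
E
python3 t1.py
```

```text
[0.52883783 0.29052255 0.08367032] (array([-56.5, -79.5,  96.6]), array([-0.6112, -0.0102,  0.0336])) (array([-58.1, -30.7, 166.2]), array([-0.6112, -0.0102,  0.0336]))
```

```bash
python3 -m jog '{"dp":[[-15,-40,0],[-30,-60,10],[-45,-80,30],[-56.5,-79.5,70],[-56.5,-79.5,96.6],[-56.5,-79.5,96.6],[-56.5,-79.5,96.6],[-56.5,-79.5,96.6]],"delta_rot":[[-0.14,0,0.01],[-0.28,0,0.02],[-0.42,-0.01,0.03],[-0.56,-0.01,0.034],[-0.611,-0.01,0.034],[-0.611,-0.01,0.034],[-0.611,-0.01,0.034],[-0.611,-0.01,0.034]],"gripper":[0,0,0,0,0,0,0,0]}'; python3 t1.py
```

```text
time: 6.45
position: [0.4798, 0.2932, 0.1526]
tool_rot: [0.686, 0.663, 0.209, 0.216]
ft_force: [1.7, 0.1, -0.8]
grip_width: 0.0439
grip_force: 0.0
[0.52883783 0.29052255 0.08367032] (array([-0.9,  0.7, -0.4]), array([-0.0002, -0.0022,  0.0004])) (array([-1. ,  0.7, 84.6]), array([-0.0002, -0.0022,  0.0004]))
```

```bash
python3 -m jog '{"dp":[[0,0,30],[0,0,60],[0,0,84.6],[0,0,84.6],[0,0,84.6],[0,0,84.6]],"delta_rot":[[0,0,0],[0,0,0],[0,0,0],[0,0,0],[0,0,0],[0,0,0]],"gripper":[0,0,0,0,0,0]}'; python3 -m jog '{"dp":[[0,0,0],[0,0,0],[0,0,0],[0,0,0],[0,0,0],[0,0,0],[0,0,0]],"delta_rot":[[0,0,0],[0,0,0],[0,0,0],[0,0,0],[0,0,0],[0,0,0],[0,0,0]],"gripper":[-1,-1,-1,-1,-1,-1,-1]}' 25
```

```text
time: 7.05
position: [0.5346, 0.2997, 0.0974]
tool_rot: [0.69, 0.664, 0.197, 0.211]
ft_force: [0.4, -0.5, 0.7]
grip_width: 0.0437
grip_force: 0.0
time: 7.75
position: [0.5308, 0.3001, 0.0942]
tool_rot: [0.69, 0.665, 0.195, 0.208]
ft_force: [-9.9, 2.3, -0.8]
grip_width: 0.0097
grip_force: 23.6
```

```bash
python3 - <<'E'
from h import *
o=robot.get_obs();print(np.round(o["q"],3),o["position"],R.from_quat(o["tool_rot"]).as_matrix().round(3),o["ft_force"],o["moment"])
E
python3 t1.py; python3 snap.py g1 divider
python3 - <<'E'
import cv2,numpy as np
from rig import robot
s=robot.camera("side")[:,:,::-1];c=robot.camera("scene")[:,:,::-1]
r=lambda x,W,H:cv2.resize(x,(W,H),interpolation=2)
cv2.imwrite("pics/m3.png",np.hstack([r(cv2.imread("pics/g1.png")[90:310,120:400],400,314),np.vstack([r(c[180:300,300:453],400,314)])]))
E
```

```text
[ 0.468  0.648  1.938 -1.428  0.278  1.855] [0.53081084 0.3001251  0.09416302] [[ 0.04   0.837  0.545]
 [ 0.999 -0.029 -0.028]
 [-0.008  0.546 -0.838]] [-9.86494724  2.30435825 -0.82766093] [0.32116313 2.08719306 0.08834129]
[0.52883783 0.29052255 0.08367032] (array([-10.3,  -9.9, -77. ]), array([-0.0333,  0.0085,  0.0014])) (array([-9.6, -7.1,  8. ]), array([-0.0333,  0.0085,  0.0014]))
g1 divider [(0.9, [16.0, 239.0, 52.0, 331.0]), (0.67, [350.0, 178.0, 412.0, 254.0]), (0.55, [239.0, 157.0, 264.0, 320.0])]
```

View pics/m3.png

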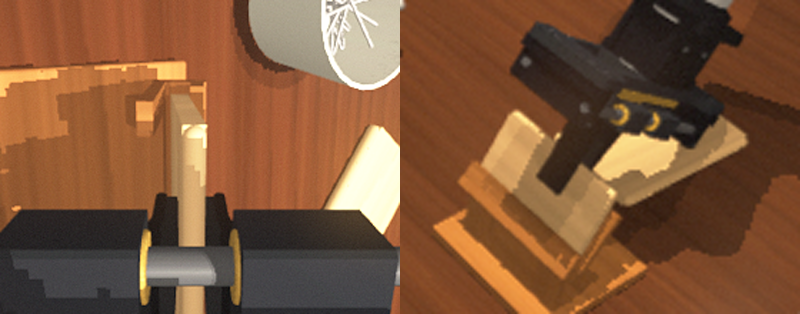

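The view shows both pads on the panel about 10 mm off centre towards +y, because joint 4 reached its range limit. The hold is usable, so I'll lift along the panel's own z and check the grip.

```bash
python3 -m jog '{"dp":[[0,0,-15],[0,0,-30],[0,0,-45],[0,0,-60],[0,0,-80],[0,0,-100],[0,0,-120],[0,0,-120]],"delta_rot":[[0,0,0],[0,0,0],[0,0,0],[0,0,0],[0,0,0],[0,0,0],[0,0,0],[0,0,0]],"gripper":[-1,-1,-1,-1,-1,-1,-1,-1]}' 35
python3 - <<'E'
from h import *
g=np.array([.568,-.0385]);yaw=R.from_euler("z",-.156)
Rt=yaw*R.from_matrix([[0,1,0],[1,0,0],[0,0,-1]])
o=robot.get_obs();print(o["position"],o["q"].round(2),o["ft_force"].round(1))
print(rows([g[0]-.002,g[1]+.01,.22],Rt))
E
```

```text
time: 8.75
position: [0.4689, 0.3042, 0.1985]
tool_rot: [0.69, 0.664, 0.198, 0.211]
ft_force: [1.3, 0.1, -0.3]
grip_width: 0.0079
grip_force: 35.0
[0.46886602 0.30423264 0.19847403] [ 0.55  0.4   1.98 -0.91  0.41  1.37] [ 1.3  0.1 -0.3]
(array([-328.7,  102.7,   45.3]), array([ 0.5878, -0.0274,  0.1142]))
```

```bash
python3 -m jog '{"dp":[[0,0,-20],[-30,10,-10],[-70,20,0],[-120,40,10],[-170,55,20],[-220,70,30],[-270,85,40],[-329,102,45],[-329,102,45],[-329,102,45],[-329,102,45],[-329,102,45]],"delta_rot":[[0.1,0,0],[0.2,-0.01,0.02],[0.3,-0.02,0.05],[0.4,-0.03,0.08],[0.5,-0.03,0.1],[0.588,-0.027,0.114],[0.588,-0.027,0.114],[0.588,-0.027,0.114],[0.588,-0.027,0.114],[0.588,-0.027,0.114],[0.588,-0.027,0.114],[0.588,-0.027,0.114]],"gripper":[-1,-1,-1,-1,-1,-1,-1,-1,-1,-1,-1,-1]}'
cat > t2.py <<'E'
from h import *
import sys
g=np.array([float(sys.argv[1]),float(sys.argv[2])]);yaw=R.from_euler("z",float(sys.argv[4]) if len(sys.argv)>4 else -.156)
Rt=yaw*R.from_matrix([[0,1,0],[1,0,0],[0,0,-1]])
o=robot.get_obs();print(o["position"].round(4),o["ft_force"].round(1),R.from_quat(o["tool_rot"]).as_matrix().round(3).tolist())
print(rows([*g,float(sys.argv[3])],Rt))
E
python3 t2.py .567 -.0285 .22; python3 snap.py p1 divider; python3 -m jog '{"dp":[[0,0,0]],"delta_rot":[[0,0,0]],"gripper":[-1]}';python3 - <<'E'
import cv2,numpy as np
from h import *
s=robot.camera("side")[:,:,::-1];c=robot.camera("scene")[:,:,::-1]
cv2.imwrite("pics/side1.png",s);cv2.imwrite("pics/scene1.png",c)
p=proj(cam("side"),[.567,-.03,.18])[0];q=proj(cam("scene"),[.567,-.03,.18])[0];print(p,q)
def cr(im,p,w,h,W,H):
    x,y=int(p[0]-w/2),int(p[1]-h/2);print(x,y);return cv2.resize(im[y:y+h,x:x+w],(W,H),interpolation=2)
w=cv2.imread("pics/p1.png")
cv2.imwrite("pics/m4.png",np.vstack([np.hstack([cr(s,p,133,100,400,300),cr(c,q,133,100,400,300)]),cv2.resize(w[100:250,100:500],(800,300),interpolation=2)]))
E
```

```text
time: 9.95
position: [0.5646, -0.0287, 0.2173]
tool_rot: [0.76, 0.65, -0.002, -0.001]
ft_force: [-0.4, 0.1, -0.3]
grip_width: 0.0075
grip_force: 35.0
[ 0.5646 -0.0287  0.2173] [-0.4  0.1 -0.3] [[0.156, 0.988, -0.005], [0.988, -0.156, -0.001], [-0.002, -0.005, -1.0]]
(array([ 0.6,  2.4, -2.7]), array([-0.0052,  0.0016, -0.0008]))
p1 divider [(0.97, [365.0, 1.0, 436.0, 29.0]), (0.62, [248.0, 156.0, 261.0, 318.0]), (0.51, [132.0, 116.0, 512.0, 262.0])]
time: 10.15
position: [0.565, -0.0278, 0.2182]
tool_rot: [0.759, 0.651, -0.002, -0.001]
ft_force: [0.9, 0.1, -1.5]
grip_width: 0.0078
grip_force: 35.0
[264.64514993 170.39349949] [249.85053179 148.03001045]
198 120
183 98
```

View pics/m4.png

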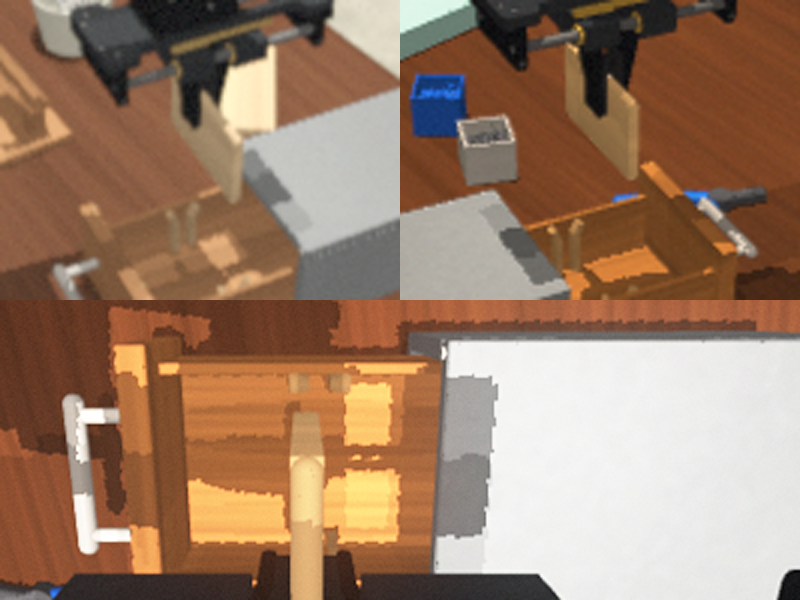

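The panel hangs upright and square. In the wrist tile its +y top corner is at (307,460), the bottom corner at (305,412), and the slot midpoint at (320,382). The y play is only ±2 mm, so I'll take a shifted view and rectify the drawer to metric scale at wall-top height.

```bash
python3 -m jog '{"dp":[[-50,2,0],[-100,2,0],[-100,2,0],[-100,2,0],[-100,2,0]],"delta_rot":[[-0.005,0.0016,0],[-0.005,0.0016,0],[-0.005,0.0016,0],[-0.005,0.0016,0],[-0.005,0.0016,0]],"gripper":[-1,-1,-1,-1,-1]}' 
python3 snap.py p2
cat > warp.py <<'E'
from h import *
import pickle
G=np.array([.568,-.0385]);yw=-.156
c,s=np.cos(yw),np.sin(yw); M=np.array([[c,-s],[s,c]])
def D(p,z=None): return (np.asarray(p)[:2]-G)@M   # world -> drawer xy
def warp(im,cm,z,x0,x1,y0,y1,px):
    xs=np.arange(x0,x1,1/px/1000);ys=np.arange(y1,y0,-1/px/1000)
    X,Y=np.meshgrid(xs,ys);W=np.c_[np.c_[X.ravel(),Y.ravel()]@M.T+G,np.full(X.size,z)]
    uv=proj(cm,W).astype(np.float32).reshape(*X.shape,2)
    return cv2.remap(im,uv[...,0],uv[...,1],cv2.INTER_CUBIC)
E
python3 - <<'E'
from warp import *
np.set_printoptions(precision=4,suppress=True)
p1=pickle.load(open("pics/p1.pkl","rb"));p2=pickle.load(open("pics/p2.pkl","rb"))
f=lambda X,Y:(100+X/2,100+(Y-300)/2)
tc=np.array([.5646,-.0287])
print("tcp p1",D(tc))
print("panel +y top corner",D(onz(p1,f(307,458),.2443)),"bottom",D(onz(p1,f(305,412),.174)))
print("slot +",D(onz(p1,f(320,382),.068)),"wall + inner",D(onz(p1,f(300,373),.072)))
sc,sd=cam("scene"),cam("side"); tc2=np.array([.565,-.0278])
print("tcp2",D(tc2),"scene + end bottom",D(onz(sc,(261.5,157.5),.175)),"top",D(onz(sc,(262,131.5),.245)),"side - end bottom",D(onz(sd,(277.6,187),.175)),"top",D(onz(sd,(278,170),.245)))
a=warp(cv2.imread("pics/p2.png"),p2,.072,-.10,.033,-.075,.075,4)
b=warp(cv2.imread("pics/p1.png"),p1,.072,-.033,.033,-.075,.075,4)
m=np.hstack([a,b]);print(a.shape,b.shape,m.shape)
cv2.imwrite("pics/m5.png",m)
E
```

```text
time: 10.75
position: [0.5518, -0.1274, 0.2185]
tool_rot: [0.76, 0.65, 0.001, 0.001]
ft_force: [0.0, -0.1, -0.9]
grip_width: 0.0077
grip_force: 35.0
tcp p1 [-0.0049  0.0092]
panel +y top corner [-0.0048  0.0534] bottom [-0.0057  0.0527]
slot + [0.0014 0.0509] wall + inner [-0.0089  0.0559]
tcp2 [-0.0046  0.0101] scene + end bottom [-0.012   0.0487] top [-0.0102  0.0508] side - end bottom [ 0.0015 -0.0541] top [-0.0076 -0.0661]
(600, 532, 3) (600, 264, 3) (600, 796, 3)
```

View pics/m5.png

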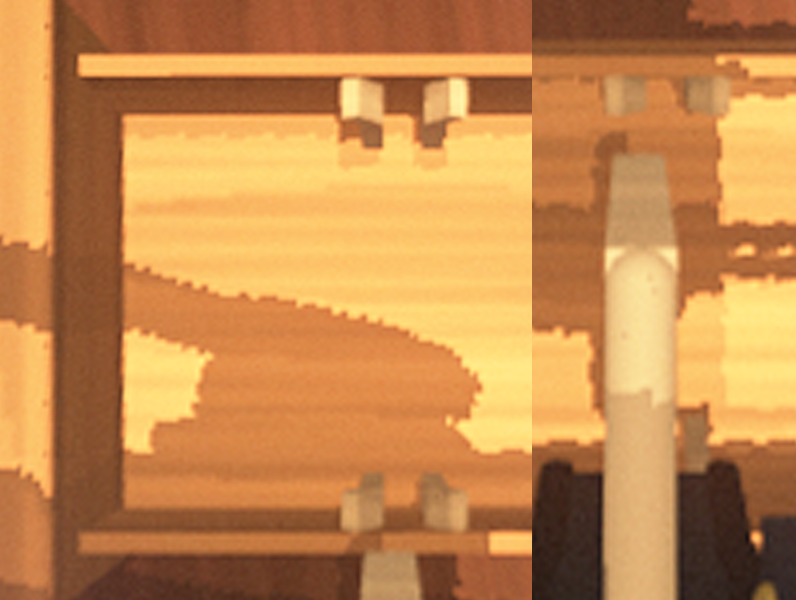

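Rectified view: the wall inner edges sit at rows 77 and 531, so y centre is −1.0 mm and the width 113.5 mm. The rib pairs centre at x = +0.8 mm and the yaw is exact. The held panel sits 11 mm to −y of the tool.

```bash
cat > t3.py <<'E'
from warp import *
import sys
x,y,z=map(float,sys.argv[1:4]); Rt=R.from_euler("z",yw)*R.from_matrix([[0,1,0],[1,0,0],[0,0,-1]])
o=robot.get_obs();print("now",D(o["position"]).round(4),o["position"][2].round(4),o["ft_force"].round(1));print(*rows([*(M@[x,y]+G),z],Rt))
E
python3 t3.py .0013 .0102 .14
```

```text
now [-0.0022 -0.09  ] 0.2185 [-0.8  0.8 -0.8]
[100.2   3.5  78.5] [ 0.0022 -0.0003  0.001 ]
```

```bash
python3 -m jog '{"dp":[[50,3.5,0],[100.2,3.5,0],[100.2,3.5,40],[100.2,3.5,78.5],[100.2,3.5,78.5],[100.2,3.5,78.5],[100.2,3.5,78.5],[100.2,3.5,78.5]],"delta_rot":[[0.002,0,0.001],[0.002,0,0.001],[0.002,0,0.001],[0.002,0,0.001],[0.002,0,0.001],[0.002,0,0.001],[0.002,0,0.001],[0.002,0,0.001]],"gripper":[-1,-1,-1,-1,-1,-1,-1,-1]}' ; python3 t3.py .0013 .0102 .11
python3 snap.py p3
```

```text
time: 11.6
position: [0.5727, -0.0306, 0.1421]
tool_rot: [0.761, 0.649, 0.001, 0.002]
ft_force: [0.1, -0.4, -1.0]
grip_width: 0.0076
grip_force: 35.0
now [0.0034 0.0086] 0.1421 [ 0.1 -0.4 -1. ]
[ 1.6 -2.3 32.1] [ 0.0048  0.0006 -0.0017]
```

Run:
```python
from warp import *
P=[];Q=[]
for i in range(10):
    robot.camera("wrist") if i else 0; o=robot.get_obs();P.append([*D(o["position"]),o["position"][2]]);Q.append((R.from_euler("z",yw)*R.from_matrix([[0,1,0],[1,0,0],[0,0,-1]])).inv()*R.from_quat(o["tool_rot"]))
print(np.round(P,4),np.mean(P,0).round(4),np.mean([q.as_rotvec() for q in Q],0).round(4))
```

```text
[[0.0032 0.0085 0.1419]
 [0.0029 0.0085 0.1417]
 [0.0027 0.0085 0.1414]
 [0.0024 0.0085 0.1411]
 [0.0023 0.0085 0.1408]
 [0.0021 0.0086 0.1406]
 [0.002  0.0086 0.1404]
 [0.0019 0.0087 0.1402]
 [0.0019 0.0087 0.1401]
 [0.0019 0.0087 0.14  ]] [0.0023 0.0086 0.1408] [-0.0021 -0.0003  0.0019]
```

```bash
python3 -m jog '{"dp":[[1.5,-0.6,10],[1.5,-0.6,20],[1.5,-0.6,30],[1.5,-0.6,32],[1.5,-0.6,32],[1.5,-0.6,32]],"delta_rot":[[0.002,0,-0.002],[0.002,0,-0.002],[0.002,0,-0.002],[0.002,0,-0.002],[0.002,0,-0.002],[0.002,0,-0.002]],"gripper":[-1,-1,-1,-1,-1,-1]}'; python3 t3.py .0013 .0102 .095; python3 -m jog '{"dp":[[0,0,3],[0,0,6],[0,0,9],[0,0,12],[0,0,12]],"delta_rot":[[0,0,0],[0,0,0],[0,0,0],[0,0,0],[0,0,0]],"gripper":[-1,-1,-1,-1,-1]}'; python3 t3.py .0013 .0102 .08
```

```text
time: 12.7
position: [0.571, -0.0286, 0.1079]
tool_rot: [0.76, 0.65, -0.001, -0.0]
ft_force: [0.1, 0.6, -0.2]
grip_width: 0.008
grip_force: 35.0
now [0.0014 0.0103] 0.1079 [ 0.1  0.6 -0.2]
[-0.1 -0.1 12.9] [-0.0014  0.0002  0.0005]
time: 13.2
position: [0.5705, -0.0284, 0.0955]
tool_rot: [0.76, 0.65, -0.001, -0.001]
ft_force: [-0.0, 1.4, -0.7]
grip_width: 0.008
grip_force: 35.0
now [0.0009 0.0103] 0.0955 [-0.   1.4 -0.7]
[-0.1  0.5 15.5] [-0.0024  0.0001  0.0005]
```

No contact force yet, with the panel bottom about 18 mm below the rib tops. I'll carry on down to the floor in small steps.

```bash
python3 -m jog '{"dp":[[0,0.3,4],[0,0.3,8],[0,0.3,12],[0,0.3,16],[0,0.3,20],[0,0.3,20]],"delta_rot":[[0,0,0],[0,0,0],[0,0,0],[0,0,0],[0,0,0],[0,0,0]],"gripper":[-1,-1,-1,-1,-1,-1]}'; python3 -m jog '{"dp":[[0,0,3],[0,0,6],[0,0,9],[0,0,9]],"delta_rot":[[0,0,0],[0,0,0],[0,0,0],[0,0,0]],"gripper":[-1,-1,-1,-1]}'; python3 t3.py .0013 .0102 .063
```

```text
time: 13.8
position: [0.5706, -0.0285, 0.0753]
tool_rot: [0.76, 0.65, -0.001, -0.001]
ft_force: [0.1, 0.4, -0.5]
grip_width: 0.0078
grip_force: 35.0
time: 14.2
position: [0.5708, -0.0285, 0.0666]
tool_rot: [0.76, 0.65, -0.001, -0.001]
ft_force: [0.2, -0.9, -0.6]
grip_width: 0.0079
grip_force: 35.0
now [0.0012 0.0103] 0.0666 [ 0.2 -0.9 -0.6]
[-0.1  0.1  3.6] [-0.0023  0.0001  0.0005]
```

```bash
python3 -m jog '{"dp":[[0,0,1],[0,0,2],[0,0,3],[0,0,3]],"delta_rot":[[0,0,0],[0,0,0],[0,0,0],[0,0,0]],"gripper":[-1,-1,-1,-1]}';  python3 -m jog '{"dp":[[0,0,1],[0,0,2],[0,0,3],[0,0,3]],"delta_rot":[[0,0,0],[0,0,0],[0,0,0],[0,0,0]],"gripper":[-1,-1,-1,-1]}'
```

```text
time: 14.6
position: [0.571, -0.0286, 0.0639]
tool_rot: [0.76, 0.65, -0.001, -0.001]
ft_force: [-0.3, 0.5, -0.9]
grip_width: 0.008
grip_force: 35.0
time: 15.0
position: [0.5712, -0.0284, 0.0615]
tool_rot: [0.76, 0.65, -0.0, -0.0]
ft_force: [0.0, 1.8, 3.6]
grip_width: 0.0075
grip_force: 35.0
```

Floor contact. One more millimetre to confirm, then release and rise.

```bash
python3 -m jog '{"dp":[[0,0,1],[0,0,1.5],[0,0,1.5]],"delta_rot":[[0,0,0],[0,0,0],[0,0,0]],"gripper":[-1,-1,-1]}'; python3 -m jog '{"dp":[[0,0,-0.5],[0,0,-0.5],[0,0,-0.5],[0,0,-0.5],[0,0,-30],[0,0,-70],[0,0,-110],[0,0,-140],[0,0,-140]],"delta_rot":[[0,0,0],[0,0,0],[0,0,0],[0,0,0],[0,0,0],[0,0,0],[0,0,0],[0,0,0],[0,0,0]],"gripper":[-0.4,-0.4,-0.4,-0.4,-0.4,-0.4,-0.4,0,0.6]}'
python3 snap.py q1 divider
python3 - <<'E'
from h import *
yaw=-.3359
for k in (0,1,-1):
  Rt=R.from_euler("z",yaw+k*np.pi/2)*R.from_matrix([[0,1,0],[1,0,0],[0,0,-1]]); print(k,rows([.5181,-.2965,.14],Rt))
print(robot.get_obs()["q"])
E
```

```text
time: 15.3
position: [0.5715, -0.0283, 0.0612]
tool_rot: [0.76, 0.65, -0.0, -0.0]
ft_force: [-1.6, 2.1, 12.7]
grip_width: 0.0076
grip_force: 35.0
time: 16.2
position: [0.5744, -0.0293, 0.204]
tool_rot: [0.76, 0.65, 0.002, 0.004]
ft_force: [0.3, -0.6, 0.4]
grip_width: 0.0351
grip_force: 0.0
q1 divider [(0.88, [364.0, 0.0, 428.0, 29.0]), (0.62, [244.0, 139.0, 253.0, 250.0]), (0.55, [67.0, 245.0, 77.0, 254.0])]
0 (array([-272.9,  -11. ,   59.9]), array([-0.0006,  0.0004,  0.1804]))
1 (array([-272.9,  -11. ,   59.9]), array([-7.0000e-04, -1.0000e-04, -1.3904e+00]))
-1 (array([-272.9,  -11. ,   59.9]), array([-1.0000e-04,  8.0000e-04,  1.7512e+00]))
[-2.45155046e-01  4.84210053e-01  1.59163648e+00 -4.55461453e-04
  1.06629976e+00 -8.94219254e-02]
```

The divider is seated: 12.7 N on the floor, and it stayed put after release. Next is the tin, with the fingers closing across the drawer's y so they fit in the bay.

```bash
python3 -m jog '{"dp":[[-25,0,0],[-50,0,0],[-75,0,0],[-100,0,0],[-130,-5,0],[-160,-5,0],[-200,-8,0],[-240,-10,0],[-273,-11,10],[-273,-11,30],[-273,-11,59.9],[-273,-11,59.9]],"delta_rot":[[0,0,-0.14],[0,0,-0.28],[0,0,-0.42],[0,0,-0.56],[0,0,-0.7],[0,0,-0.84],[0,0,-0.98],[0,0,-1.12],[0,0,-1.26],[0,0,-1.39],[0,0,-1.39],[0,0,-1.39]],"gripper":[0.55,0.55,0.55,0.55,0.55,0.55,0.55,0.55,0.55,0.55,0.55,0.55]}'
cat > t4.py <<'E'
from h import *
Rt=R.from_euler("z",-.3359+np.pi/2)*R.from_matrix([[0,1,0],[1,0,0],[0,0,-1]]);print(*rows([.5181,-.2965,.017],Rt))
E
python3 snap.py t1 tin
python3 - <<'E'
from h import *
import pickle
c=pickle.load(open("pics/t1.pkl","rb"))
y=-.3359;k=np.array([[a,b] for a in(-.025,.025) for b in (-.025,.025)])
M=np.array([[np.cos(y),-np.sin(y)],[np.sin(y),np.cos(y)]])
X=np.vstack([np.c_[k@M.T+[.5181,-.2965],np.full(4,z)] for z in(0,.045)]);p=proj(c,X);print(p.min(0),p.max(0))
E
python3 t4.py
```

```text
time: 17.5
position: [0.5141, -0.294, 0.1339]
tool_rot: [0.168, 0.986, 0.003, -0.006]
ft_force: [-1.3, -0.4, -0.6]
grip_width: 0.0674
grip_force: 0.0
t1 tin [(0.78, [115.0, 189.0, 186.0, 263.0]), (0.56, [223.0, 169.0, 283.0, 232.0])]
[222.58528173 166.99687236] [280.76153972 230.81271886]
[ -2.   -0.6 120.9] [ 0.0012 -0.0057 -0.0006]
```

The predicted and detected tin boxes agree to 2 px. Descending, gripping and lifting.

```bash
python3 -m jog '{"dp":[[-2,0.5,40],[-2,0.5,80],[-2,0.5,110],[-2,0.5,120],[-2,0.5,120],[-2,0.5,120]],"delta_rot":[[0,-0.005,0],[0,-0.005,0],[0,-0.005,0],[0,-0.005,0],[0,-0.005,0],[0,-0.005,0]],"gripper":[0.55,0.55,0.55,0.55,0.55,0.55]}'; python3 t4.py; python3 -m jog '{"dp":[[0,0,0],[0,0,0],[0,0,0],[0,0,0],[0,0,0],[0,0,-2],[0,0,-20],[0,0,-60],[0,0,-100],[0,0,-130],[0,0,-130]],"delta_rot":[[0,0,0],[0,0,0],[0,0,0],[0,0,0],[0,0,0],[0,0,0],[0,0,0],[0,0,0],[0,0,0],[0,0,0],[0,0,0]],"gripper":[-0.4,-0.4,-0.4,-0.4,-0.4,-0.4,-0.4,-0.4,-0.4,-0.4,-0.4]}' 25
python3 snap.py t2 tin
python3 - <<'E'
from warp import *
gx,gy=.0009,-.001
Rt=R.from_euler("z",yw+np.pi/2)*R.from_matrix([[0,1,0],[1,0,0],[0,0,-1]])
for z in(.16,.037): print(*rows([*(M@[gx-.0425,gy]+G),z],Rt))
E
```

```text
time: 18.2
position: [0.5212, -0.2975, 0.0213]
tool_rot: [0.167, 0.986, -0.001, 0.003]
ft_force: [-0.5, -0.1, -0.4]
grip_width: 0.0676
grip_force: 0.0
[ 3.3 -0.   4.2] [-0.0015  0.0065 -0.0001]
time: 19.3
position: [0.5219, -0.2985, 0.1541]
tool_rot: [0.167, 0.986, -0.003, 0.006]
ft_force: [0.7, -0.9, -2.4]
grip_width: 0.0497
grip_force: 24.9
t2 tin [(0.92, [201.0, 189.0, 305.0, 299.0]), (0.7, [123.0, 171.0, 195.0, 248.0])]
[ 79.8 251.1 -10.7] [-0.001   0.0038 -0.1802]
[ 80.3 251.2 112.3] [-0.001   0.0038 -0.1802]
```

```bash
python3 -m jog '{"dp":[[10,40,-10],[25,80,-10],[40,120,-10],[55,160,-10],[70,200,-10],[79.8,235,-10.7],[79.8,251.1,-10.7],[79.8,251.1,-10.7],[79.8,251.1,-10.7],[79.8,251.1,-10.7],[79.8,251.1,-10.7]],"delta_rot":[[0,0,-0.04],[0,0,-0.09],[0,0,-0.13],[0,0,-0.18],[0,0,-0.18],[0,0.002,-0.18],[0,0.004,-0.18],[0,0.004,-0.18],[0,0.004,-0.18],[0,0.004,-0.18],[0,0.004,-0.18]],"gripper":[-0.4,-0.4,-0.4,-0.4,-0.4,-0.4,-0.4,-0.4,-0.4,-0.4,-0.4]}'
cat > t5.py <<'E'
from warp import *
gx,gy=.0009,-.001
Rt=R.from_euler("z",yw+np.pi/2)*R.from_matrix([[0,1,0],[1,0,0],[0,0,-1]])
print(robot.get_obs()["ft_force"].round(1),*rows([*(M@[gx-.0425,gy]+G),.04],Rt))
E
python3 t5.py; python3 snap.py t3 tin
python3 - <<'E'
import cv2,numpy as np
from rig import robot
s=robot.camera("side")[:,:,::-1];c=robot.camera("scene")[:,:,::-1]
r=lambda x:cv2.resize(x,(400,300),interpolation=2)
cv2.imwrite("pics/m6.png",np.vstack([np.hstack([r(s[130:250,190:350]),r(c[110:230,180:340])]),r(cv2.imread("pics/t3.png")[60:285,110:410]).repeat(1,1) if 0 else np.hstack([r(cv2.imread("pics/t3.png")[60:285,110:410]),np.zeros((300,400,3),np.uint8)])]))
E
```

```text
time: 20.5
position: [0.5267, -0.0342, 0.1594]
tool_rot: [0.079, 0.997, -0.0, -0.001]
ft_force: [0.1, -0.3, -1.1]
grip_width: 0.0496
grip_force: 24.9
[ 0.1 -0.3 -1.1] [-1.000e-01  1.300e+00  1.194e+02] [-0.0008 -0.0015 -0.0019]
t3 tin [(0.57, [202.0, 186.0, 304.0, 299.0])]
```

View pics/m6.png

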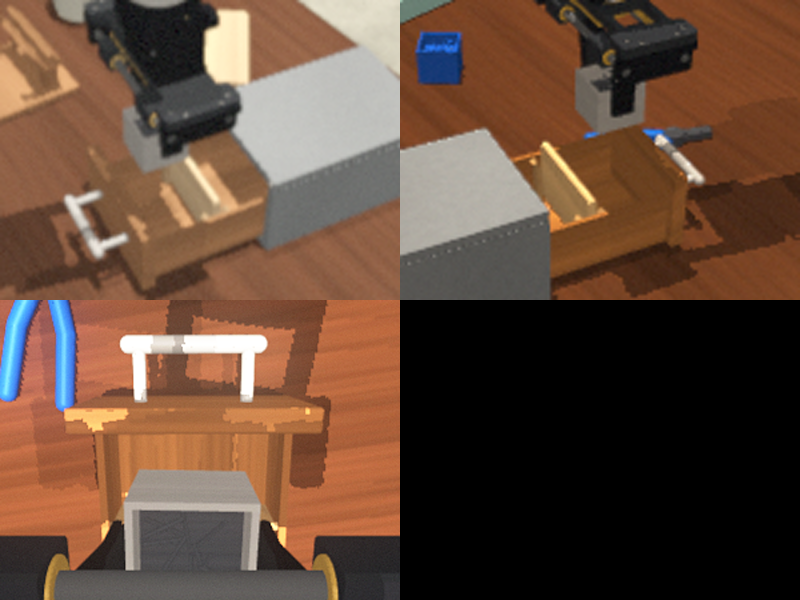

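The divider stands seated in its groove and the tin hangs upright over the front compartment. Lowering it.

```bash
python3 -m jog '{"dp":[[0,1.3,30],[0,1.3,60],[0,1.3,85],[0,1.3,105],[0,1.3,112],[0,1.3,115],[0,1.3,115],[0,1.3,115]],"delta_rot":[[0,0,-0.002],[0,0,-0.002],[0,0,-0.002],[0,0,-0.002],[0,0,-0.002],[0,0,-0.002],[0,0,-0.002],[0,0,-0.002]],"gripper":[-0.4,-0.4,-0.4,-0.4,-0.4,-0.4,-0.4,-0.4]}'; python3 t5.py;  python3 -m jog '{"dp":[[0,0,1],[0,0,2],[0,0,3],[0,0,4],[0,0,4]],"delta_rot":[[0,0,0],[0,0,0],[0,0,0],[0,0,0],[0,0,0]],"gripper":[-0.4,-0.4,-0.4,-0.4,-0.4]}'
```

```text
time: 21.5
position: [0.5279, -0.0322, 0.0459]
tool_rot: [0.077, 0.997, -0.001, 0.001]
ft_force: [-0.6, -0.0, -1.7]
grip_width: 0.0497
grip_force: 24.9
[-0.6 -0.  -1.7] [ 1.1 -1.   5.9] [-0.001   0.0016  0.0017]
time: 22.0
position: [0.5272, -0.032, 0.041]
tool_rot: [0.077, 0.997, -0.0, -0.0]
ft_force: [0.1, 0.5, -1.0]
grip_width: 0.0502
grip_force: 24.9
```

```bash
python3 -m jog '{"dp":[[0,0,1],[0,0,2],[0,0,2],[0,0,2]],"delta_rot":[[0,0,0],[0,0,0],[0,0,0],[0,0,0]],"gripper":[-0.4,-0.4,-0.4,-0.4]}';  python3 -m jog '{"dp":[[0,0,0.5],[0,0,1],[0,0,1.5],[0,0,1.5]],"delta_rot":[[0,0,0],[0,0,0],[0,0,0],[0,0,0]],"gripper":[-0.4,-0.4,-0.4,-0.4]}'
```

```text
time: 22.4
position: [0.528, -0.0321, 0.0408]
tool_rot: [0.077, 0.997, -0.001, 0.001]
ft_force: [-2.1, 0.3, 11.9]
grip_width: 0.0499
grip_force: 24.9
time: 22.8
position: [0.5293, -0.0323, 0.0407]
tool_rot: [0.077, 0.997, -0.001, 0.003]
ft_force: [-2.4, 2.0, 21.1]
grip_width: 0.0498
grip_force: 24.9
```

The tin is on the floor (21 N of contact). Releasing, rising and going round to the handle.

```bash
python3 -m jog '{"dp":[[0,0,-2],[0,0,-3],[0,0,-3],[0,0,-3],[0,0,-3],[0,0,-20],[0,0,-60],[0,0,-100],[0,0,-125],[0,0,-125],[0,0,-125]],"delta_rot":[[0,0,0],[0,0,0],[0,0,0],[0,0,0],[0,0,0],[0,0,0],[0,0,0],[0,0,0],[0,0,0],[0,0,0],[0,0,0]],"gripper":[-0.4,-0.4,0.5,0.5,0.5,0.5,0.5,0.5,-1,-1,-1]}'
cat > t6.py <<'E'
from warp import *
import sys
Rt=R.from_euler("z",yw+np.pi/2)*R.from_matrix([[0,1,0],[1,0,0],[0,0,-1]])
o=robot.get_obs();print(D(o["position"]).round(4),o["position"][2],o["ft_force"].round(1))
print(*rows([*(M@[float(sys.argv[1]),-.001]+G),float(sys.argv[2])],Rt))
E
python3 t6.py -.165 .16; python3 t6.py -.165 .045; python3 snap.py u1 tin divider
python3 - <<'E'
from warp import *
c=pickle.load(open("pics/u1.pkl","rb"))
k=lambda x,y,zs:np.vstack([[*(M@[.0009+a*x+cx,-.001+b*y]+G),z] for a in(-1,1) for b in(-1,1) for z in zs])
cx=-.0425;p=proj(c,k(.025,.025,(.02,.065)));print("tin exp",p.min(0),p.max(0))
E
```

```text
time: 23.9
position: [0.5271, -0.0318, 0.1625]
tool_rot: [0.077, 0.997, -0.0, -0.0]
ft_force: [-0.4, -0.3, -0.0]
grip_width: 0.0491
grip_force: 0.0
[-0.0415  0.0002] 0.16250910513462735 [-0.4 -0.3 -0. ]
[123.5  -1.    2.5] [-0.0008 -0.0001  0.0017]
[-0.0415  0.0002] 0.16250910513462735 [-0.4 -0.3 -0. ]
[123.5  -0.9 117.5] [-0.0008 -0.0001  0.0017]
u1 tin [(0.65, [225.0, 163.0, 282.0, 220.0])]
u1 divider [(0.75, [480.0, 0.0, 512.0, 29.0]), (0.69, [206.0, 221.0, 296.0, 260.0]), (0.64, [466.0, 304.0, 474.0, 322.0])]
tin exp [223.6326616 159.1699074] [280.41198058 221.01943967]
```

The tin's detected box matches its expected place. Now to the handle.

```bash
python3 -m jog '{"dp":[[40,-1,0],[80,-1,0],[123,-1,2],[123,-1,2],[123,-1,30],[123,-1,70],[123,-1,105],[123,-1,117],[123,-1,117],[123,-1,117]],"delta_rot":[[0,0,0],[0,0,0],[0,0,0],[0,0,0],[0,0,0],[0,0,0],[0,0,0],[0,0,0],[0,0,0],[0,0,0]],"gripper":[-1,-1,-1,-1,-1,-1,-1,-1,-1,-1]}'; python3 t6.py -.14 .045
```

```text
time: 25.05
position: [0.4052, -0.014, 0.0449]
tool_rot: [0.077, 0.997, -0.0, -0.001]
ft_force: [-0.8, -0.6, -0.2]
grip_width: 0.0004
grip_force: 0.0
[-0.1646 -0.0011] 0.04492399077621985 [-0.8 -0.6 -0.2]
[-24.6   0.   -0.1] [-0.0004 -0.0023  0.0017]
```

```bash
python3 -m jog '{"dp":[[-10,0,0],[-16,0,0],[-21,0,0],[-26,0,0],[-32,0,0],[-38,0,0],[-45,0,0],[-52,0,0],[-59,0,0],[-66,0,0],[-73,0,0],[-80,0,0]],"delta_rot":[[0,0,0],[0,0,0],[0,0,0],[0,0,0],[0,0,0],[0,0,0],[0,0,0],[0,0,0],[0,0,0],[0,0,0],[0,0,0],[0,0,0]],"gripper":[-1,-1,-1,-1,-1,-1,-1,-1,-1,-1,-1,-1]}'; python3 -m jog '{"dp":[[-8,0,0],[-16,0,0],[-24,0,0],[-32,0,0],[-40,0,0],[-48,0,0],[-54,0,0],[-60,0,0]],"delta_rot":[[0,0,0],[0,0,0],[0,0,0],[0,0,0],[0,0,0],[0,0,0],[0,0,0],[0,0,0]],"gripper":[-1,-1,-1,-1,-1,-1,-1,-1]}'; python3 t6.py 0 .045
```

```text
time: 26.25
position: [0.4851, -0.0263, 0.0454]
tool_rot: [0.077, 0.997, -0.0, -0.0]
ft_force: [-2.8, 1.9, 1.5]
grip_width: 0.0003
grip_force: 1.5
time: 27.05
position: [0.5443, -0.0356, 0.0454]
tool_rot: [0.077, 0.997, -0.0, -0.0]
ft_force: [-2.5, 2.1, 2.1]
grip_width: 0.0001
grip_force: 1.5
[-0.0238 -0.0008] 0.04541388585678178 [-2.5  2.1  2.1]
[-23.8  -0.2   0.4] [-0.0007 -0.0005  0.0016]
```

Pushing steadily at about 3 N. I'll continue in smaller steps until it hits the stop.

```bash
python3 -m jog '{"dp":[[-4,0,0],[-8,0,0],[-11,0,0],[-14,0,0],[-14,0,0]],"delta_rot":[[0,0,0],[0,0,0],[0,0,0],[0,0,0],[0,0,0]],"gripper":[-1,-1,-1,-1,-1]}'; python3 -m jog '{"dp":[[-2,0,0],[-4,0,0],[-6,0,0],[-6,0,0]],"delta_rot":[[0,0,0],[0,0,0],[0,0,0],[0,0,0]],"gripper":[-1,-1,-1,-1]}';python3 t6.py 0 .045
```

```text
time: 27.55
position: [0.5578, -0.0377, 0.0454]
tool_rot: [0.077, 0.997, -0.0, -0.0]
ft_force: [-2.5, 1.4, 1.2]
grip_width: 0.0006
grip_force: 1.3
time: 27.95
position: [0.5579, -0.0376, 0.0452]
tool_rot: [0.077, 0.997, 0.0, -0.006]
ft_force: [-12.0, 1.5, 9.4]
grip_width: 0.0004
grip_force: 5.7
[-0.0101 -0.0007] 0.0452187555867523 [-12.    1.5   9.4]
[-10.1  -0.3   0.1] [-0.0005 -0.0126  0.0026]
```

Force rises sharply there, as at a stop. I'll press a little more and compare with the chest's front edge from the earlier image.

```bash
python3 -m jog '{"dp":[[-3,0,0],[-5,0,0],[-5,0,0]],"delta_rot":[[0,0,0],[0,0,0],[0,0,0]],"gripper":[-1,-1,-1]}'; python3 t6.py 0 .045
python3 - <<'E'
from warp import *
p1=pickle.load(open("pics/p1.pkl","rb"));f=lambda X,Y:(100+X/2,100+(Y-300)/2)
for q in ((444,345),(439,470),(432,570)): print(D(onz(p1,f(*q),.11)).round(4))
E
```

```text
time: 28.25
position: [0.558, -0.0376, 0.0452]
tool_rot: [0.076, 0.997, 0.001, -0.012]
ft_force: [-19.4, 1.8, 15.5]
grip_width: 0.0006
grip_force: 9.6
[-0.01   -0.0007] 0.045174872348086495 [-19.4   1.8  15.5]
[-10.   -0.4  -0.1] [-0.0005 -0.023   0.0034]
[0.0547 0.0717]
[0.056  0.0152]
[ 0.0557 -0.0352]
```

The chest front edge measures 55 mm against 54.5 mm predicted for a closed drawer, and the drawer does not move at 19 N, so it is fully home. Backing off, lifting clear and checking before hand-in.

```bash
python3 -m jog '{"dp":[[14,0,0],[25,0,0],[40,0,0],[50,0,-30],[50,0,-80],[50,0,-120],[50,0,-150],[50,0,-150],[50,0,-150],[50,0,-150]],"delta_rot":[[0,0,0],[0,0,0],[0,0,0],[0,0,0],[0,0,0],[0,0,0],[0,0,0],[0,0,0],[0,0,0],[0,0,0]],"gripper":[-1,-1,-1,-1,-1,-1,-1,-1,-1,-1]}'
python3 - <<'E'
from warp import *
for c in("scene","side"):
    robot.camera(c); m=cam(c)
    print(c,"pull expected",proj(m,[[*(M@[.0045,y]+G),.06] for y in(-.04,.04)]).round(0).tolist(),[(round(d["score"],2),np.round(d["rect"]).tolist()) for d in robot.search_frame("pull",c)[:2]])
    for k in("tub","can","pliers"): print(k,[(round(d["score"],2),np.round(d["rect"]).tolist()) for d in robot.search_frame(k,c)[:1]])
print(robot.hand_in())
E
```

```text
time: 29.25
position: [0.5187, -0.0316, 0.1944]
tool_rot: [0.077, 0.997, -0.0, -0.001]
ft_force: [-0.3, 0.3, 0.7]
grip_width: 0.0007
grip_force: 0.0
scene pull expected [[239.0, 179.0], [253.0, 197.0]] [(0.92, [220.0, 166.0, 255.0, 226.0])]
tub [(0.83, [302.0, 298.0, 357.0, 369.0])]
can [(0.85, [134.0, 124.0, 162.0, 161.0])]
pliers [(0.74, [251.0, 160.0, 304.0, 176.0])]
side pull expected [[274.0, 213.0], [261.0, 194.0]] [(0.82, [261.0, 174.0, 296.0, 230.0])]
tub [(0.88, [205.0, 109.0, 231.0, 141.0])]
can [(0.66, [374.0, 262.0, 410.0, 302.0])]
pliers [(0.72, [202.0, 250.0, 257.0, 278.0])]
the job is handed in; nothing more can be done
None
```

The job was handed in at about 30 s, with the divider seated in its groove, the steel tin upright in the front compartment, and the drawer fully home; the tub, can and pliers were left where they were.

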